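# Present a ball valve for inspection

## Task

Pick the brass ball valve with the red lever out of the grey parts crate and present it for inspection: hold it in the air over the middle of the round black rubber pad on the white plate, about 15 cm above it, level and with the lever on top, quite still for at least three seconds. Finish while still holding it there; leave the other fittings in the crate and do not disturb the things standing on the bench.

Things in the scene. Friction and masses are not known exactly. Their poses are not given: they have to be found in the camera images.
- valve: brass ball valve, 36x85x50 mm, 0.19 kg, loose in the crate, red lever on top. Origin: centre of the underside; y along the pipe, z up. Hexagon nuts at y -20..-6 and +28..+42 mm, 36 mm wide along x, 32 mm high. Between them the body, 34 mm wide, sides flat at z 8..24 mm, y 0..22: best gripped there. Fixed lever: 12 mm wide bar at z 44..46, y -42..+17 mm, stem at y +11 mm
- valve_middle (a point): the middle of the valve's brass body, on the pipe axis: y = +11 mm, z = 16 mm in the valve's frame, straight below the lever's pivot; the valve's weight is centred near it
- crate: fixed low open grey plastic parts crate, 200 (its x) x 290 (its y) x 61 mm outside, walls 5 mm with a rim 10 mm wide, floor 5 mm thick. Origin: centre of its underside, z up
- pad: inspection spot, fixed on the bench: round black rubber pad, 138 mm in diameter, 8 mm thick, lying in the middle of a round white base plate 160 mm in diameter, 6 mm thick. Origin: centre of the plate's underside; the pad's top is 14 mm above it
- nipple_1: brass hose nipple, 52 x 27 x 24 mm, loose in the crate, one of the other fittings. Origin: centre of its underside; x along the nipple
- nipple_2: brass hose nipple, 59 x 31 x 27 mm, loose in the crate, as nipple_1
- nipple_3: brass hose nipple, 46 x 24 x 21 mm, loose in the crate, as nipple_1
- screwdriver: red screwdriver, 200 x 26 x 26 mm, lying loose at the back of the bench; a bystander. Origin: centre of its underside, x along it
- glue_bottle: small white glue bottle, 25 mm in diameter, 80 mm high, standing loose; a bystander. Origin: centre of its underside
- tub: white lidded tub, 64 mm in diameter, 66 mm high, standing loose; a bystander. Origin: centre of its underside
- spray_can: spray can with black cap, 60 mm in diameter, 178 mm high, standing loose; a bystander. Origin: centre of its underside
- highlighter: yellow-green marker pen, 135 x 19 x 20 mm, lying loose on the left; a bystander. Origin: centre of its underside, x along it
- pipe_clip_1: white plastic pipe clip, a bent open hook 48 x 58 x 8 mm lying flat, loose in the crate, one of the other fittings. Origin: centre of its underside
- pipe_clip_2: white plastic pipe clip, a bent open hook 48 x 58 x 8 mm lying flat, loose in the crate, one of the other fittings. Origin: centre of its underside
- pipe_clip_3: white plastic pipe clip, a bent open hook 48 x 58 x 8 mm lying flat, loose in the crate, one of the other fittings. Origin: centre of its underside
Things that resemble listed ones, but are neither listed nor needed, are in the scene too. There is more than one size of the valve; the one meant has the size given above.

How it is judged:
On the way, in this order (a step that is already met when the one before it is completed fails the run):
1. the valve is lifted clear of the crate, its underside more than 70 mm above the bench, in the gripper's fingers (height (world z) of valve above 0.07 m and contact force between valve and the fingers above 1 N), for 0.2 s.
2. the valve is held still and level, lever up, over the middle of the pad for three seconds on end (horizontal distance between valve_middle and pad below 0.03 m and z of valve in the frame of pad between 0.115 and 0.215 m and angle between valve's own z axis and vertical below 0.15 rad and contact force between valve and the fingers above 1 N and linear speed of valve below 0.02 m/s and angular speed of valve below 0.15 rad/s), for 2.8 s.
At the end, for the whole second after the job is handed in: The fingers hold the valve still: middle of its body within 30 mm horizontally of the pad's centre, underside 115 to 215 mm above the underside of the pad's plate, z axis within 0.15 rad of vertical, slower than 0.02 m/s and 0.15 rad/s; nipples and clips are inside the crate (all of step 2 and x of nipple_1 in the frame of crate between -0.1 and 0.1 m and y of nipple_1 in the frame of crate between -0.145 and 0.145 m and z of each of nipple_1, pipe_clip_1, nipple_2, pipe_clip_2, nipple_3, pipe_clip_3 in the frame of crate below 0.06 m and x of pipe_clip_1 in the frame of crate between -0.1 and 0.1 m and y of pipe_clip_1 in the frame of crate between -0.145 and 0.145 m and x of nipple_2 in the frame of crate between -0.1 and 0.1 m and y of nipple_2 in the frame of crate between -0.145 and 0.145 m and x of pipe_clip_2 in the frame of crate between -0.1 and 0.1 m and y of pipe_clip_2 in the frame of crate between -0.145 and 0.145 m and x of nipple_3 in the frame of crate between -0.1 and 0.1 m and y of nipple_3 in the frame of crate between -0.145 and 0.145 m and x of pipe_clip_3 in the frame of crate between -0.1 and 0.1 m and y of pipe_clip_3 in the frame of crate between -0.145 and 0.145 m); the arm keeps its last pose, push and grip.
It fails at once if a bystander on the bench is shifted by more than 30 mm or a standing one is knocked over (distance of any of screwdriver, glue_bottle, tub, spray_can, highlighter from where it was at the start of the episode above 0.03 m or angle between any of glue_bottle, tub, spray_can's own z axis and vertical above 0.5 rad).
It also fails if it takes over 45 s, if anything falls off the work surface, if the arm or the gripper's body presses on something with over 40 N, if the wrist force passes 120 N, or if a joint passes its speed limit or range.

## Robot

A 6-joint arm with a two-finger parallel gripper is mounted at the origin on a cart in front of the work surface, level with it; the furniture and walls round the work are solid. World frame = base frame: x ahead of the robot, y to its left, z up, the work surface at z = 0. Lengths are in m, angles in rad, forces in N, time in s.
With the tool pointing down it reaches from about 0.35 to 0.775 m from the base axis. Payload 5.5 kg.
Tool frame: the origin (TCP) lies on the mounting face of the last link; the fingertips stand 173 mm ahead of it and the grasp point (between the pads) lies 155 mm ahead of it; z points along the fingers, y is the direction in which the jaws open and shut (so a half turn about z gives the same grasp; the last joint's range is limited). The gripper opens to 85 mm and grips with 20 to 120 N. Pads are 22 mm wide; open, the fingers measure 114 mm over their backs; the gripper's body (76 mm by 85 mm) begins 54 mm behind the grasp point. The pads swing forward as they close: fully open they stand 13 mm farther back than shut.
Start: joints at [1.125, 0.313, 0.046, 1.304, 0, 1.431], TCP at [0.173, 0.548, 0.405] pointing down, gripper open.
Joint ranges: [-2.76, 2.76], [-0.86, 1.69], [-1.03, 1.26], [-2.2, 2.34], [-1.47, 1.5], [-3.14, 3.14]. Speed limits (rad/s): [2.57, 2.57, 3.14, 3.14, 3.14, 3.14].

## Interface

Orientations are given as a unit quaternion [w, x, y, z].
In Python, from workcell import get_state, eyes, env gives the robot as it stands. The module is installed in compiled form; this text tells all that it offers.
- The arm moves only by the tool carry_out, never from a script. Its argument "motion" is a list of rows, each an object of numbers: "jaw": the opening, from -1 (shut) to 1 (fully open); "tx", "ty", "tz": the shift along the tool's x, y, z in cm; "wx", "wy", "wz": the turn, a rotation vector about the tool's x, y, z in degrees. In form: [{"jaw": .., "tx": .., "ty": .., "tz": .., "wx": .., "wy": .., "wz": ..}, ...]. A call has 1 to 20 rows; each row shifts and turns the commanded pose from where the row before left it, along the tool's axes as they then stand; what a row does not reach is not made up. A row lasts 1/8 s, in which the tool goes at most 62.5 mm and 10.7 degrees, less where a joint would pass 70% of its speed; a pose out of reach is approached as far as the arm can. A call with a gripper value outside its range is refused whole. The fingers move at their own pace and stop on an object; "force" is the grip in N (left out, the last holds). Time passes only in rows, so rows that do not move let the fingers close. It gives the time, the measured TCP pose, the force and the opening at its end, in the units of the state.
- get_state(): the state, without advancing time (a new reading comes with each control period).
- eyes.read_camera(name): name is "side" or "top" or "wrist"; returns the picture (420x560x3 uint8, blue, green, red); there is no depth.
- eyes.calibration(name): a dict with "K" (3x3 intrinsics, pixels), "k1" (the pictures are not rectified: a ray, as slopes to the right and down, at radius r is drawn at 1 + k1 r^2 times it, then the intrinsics apply), "camera_from_world" (4x4, takes a point from world to camera coordinates). Camera axes: x right, y up, looking along -z (the intrinsics and any distortion apply to the point x, -y, -z); pixel columns grow to the right and rows downward; lengths in m; the calibration is good to about 2 mm. A picture is of the moment at which its call begins: read the wrist's pose just before it. calibration takes no time and is no camera call; for the wrist camera it gives the pose at the moment of the call.
- env.hand_in(): hands the job in, once; it reports no verdict.
The state is a dict: "clock": time; "joint_pos": joint angles; "qvel": joint speeds; "tau": joint torques, N m; "tcp_pos": TCP position; "orientation": TCP orientation; "wrist_force": force on the tool from outside, world axes, zero at the start; "ft_torque": the same for the moment, N m; "finger_gap": finger opening in m.
Only numpy, scipy, OpenCV 4.12 (cv2) and the standard library are available. Lean on these libraries where they do the work, as an engineer would, in place of code of your own. Each camera call takes 0.05 s, during which the arm holds its last target.

## Working session

There is one attempt and no reset: what is moved stays moved. The work goes in short steps, Python scripts to look and compute and a tool call to move; the robot and the scene stay as the last step left them, time stands still between calls to the robot, and variables do not carry over. Pictures are saved under pics/ and viewed, and the job is handed in when it is done.

Besides the shell and the picture viewer there is one more tool, called in YAML: its name, and indented under it one key for each argument. carry_out: Moves the arm, as the interface text tells. Its arguments: {"type":"object","properties":{"motion":{"type":"array"},"force":{"type":"number"}},"required":["motion"]}

```bash
mkdir -p pics; ls; python3 - <<'E'
from workcell import get_state, eyes, env
import cv2
s=get_state();print(s)
for n in("top","side","wrist"):
    print(n,eyes.calibration(n))
    cv2.imwrite(f"pics/{n}0.png",eyes.read_camera(n))
E
```

```text
pics
{'clock': 0.0, 'joint_pos': array([1.12538299e+00, 3.14001612e-01, 4.49656608e-02, 1.30361521e+00,
       8.95215470e-06, 1.43117886e+00]), 'qvel': array([-2.03429600e-04, -8.66560656e-04, -7.58897693e-04, -1.60753640e-03,
       -7.39320950e-05,  8.34373688e-04]), 'tau': array([-1.02348866e-03, -4.80628252e+01,  2.98531616e+01,  1.91325950e-02,
       -3.53770774e-04,  2.69994608e-06]), 'tcp_pos': array([0.17303326, 0.54813151, 0.40380245]), 'orientation': array([-2.71717937e-04,  1.52302832e-01,  9.88333439e-01, -8.86732605e-04]), 'wrist_force': array([ 0.73123391,  0.49150173, -0.33676556]), 'ft_torque': array([-0.01516471, -0.03612128,  0.03265468]), 'finger_gap': 0.08574518381624055}
top {'K': array([[500.8295283 ,   0.        , 277.80894456],
       [  0.        , 500.8295283 , 212.61805257],
       [  0.        ,   0.        ,   1.        ]]), 'k1': 0.052013652918415726, 'camera_from_world': array([[ 5.03135813e-03, -9.99986255e-01,  1.47496758e-03,
         2.20433856e-01],
       [ 9.85205629e-01,  5.20965176e-03,  1.71297190e-01,
        -5.60500234e-01],
       [-1.71
[... 480 characters left out ...]
188, -0.05870732],
       [-0.35871172,  0.78339787,  0.50755658, -1.05958006],
       [ 0.        ,  0.        ,  0.        ,  1.        ]])}
wrist {'K': array([[355.99072649,   0.        , 278.66735306],
       [  0.        , 355.99072649, 208.64789662],
       [  0.        ,   0.        ,   1.        ]]), 'k1': -0.09115117140326767, 'camera_from_world': array([[ 3.01173267e-01,  9.53569049e-01, -8.55933623e-04,
        -5.74529437e-01],
       [-9.21477821e-01,  2.90806499e-01, -2.57507680e-01,
         3.21479512e-02],
       [-2.45302442e-01,  7.83431530e-02,  9.66275873e-01,
        -3.77868824e-01],
       [ 0.00000000e+00,  0.00000000e+00,  0.00000000e+00,
         1.00000000e+00]])}
```

View pics/top0.png

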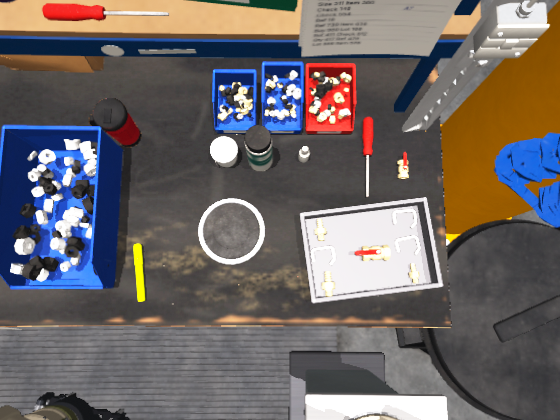

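View pics/side0.png

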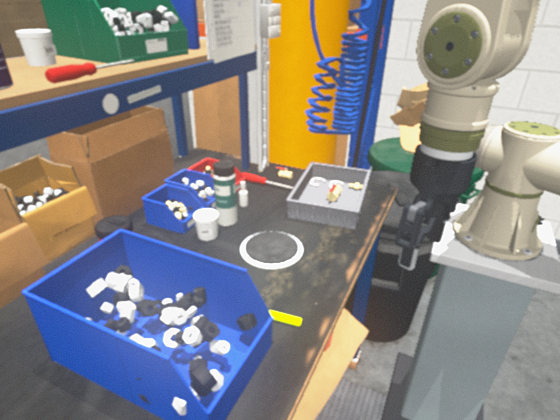

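View pics/wrist0.png

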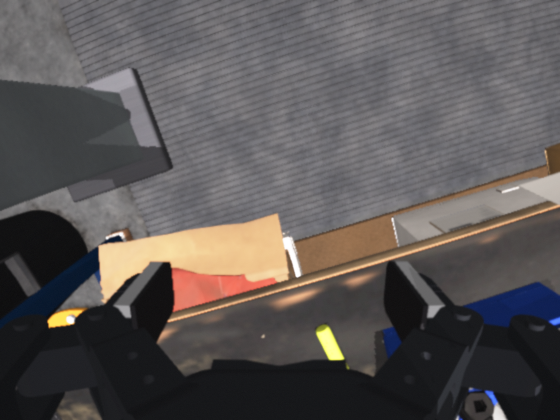

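```bash
cat > h.py <<'E'
import numpy as np, cv2
from workcell import get_state, eyes, env
from scipy.spatial.transform import Rotation as R
def dist(k1): return np.array([k1,0,0,0,0.])
def ray(c,uv):
    T=c["camera_from_world"]; p=cv2.undistortPoints(np.array([[uv]],float),c["K"],dist(c["k1"]))[0,0]
    d=T[:3,:3].T@np.array([p[0],-p[1],-1.]); o=-T[:3,:3].T@T[:3,3]; return o,d
def at(c,uv,z):
    o,d=ray(c,uv); return o+d*(z-o[2])/d[2]
def proj(c,P):
    P=np.atleast_2d(P); T=c["camera_from_world"]; q=P@T[:3,:3].T+T[:3,3]; q=q*[1,-1,-1]
    return cv2.projectPoints(q,np.zeros(3),np.zeros(3),c["K"],dist(c["k1"]))[0][:,0]
E
python3 - <<'E'
from h import *
c=eyes.calibration("top")
im=cv2.imread("pics/top0.png")
for n,uv,z in [("pad",(231.5,231),.006),("crateTL",(301,212),.061),("TR",(428,199),.061),("BR",(441,287),.061),("BL",(313,301),.061),("leverfree",(355,255),.05),("body",(382,254),.03),("spray",(260,155),0.09),("tub",(224,152),.066),("glue",(304,155),.06)]:
    print(n,at(c,uv,z).round(4))
cv2.imwrite("pics/crop1.png",cv2.resize(im[190:310,290:450],None,fx=5,fy=5,interpolation=cv2.INTER_CUBIC))
s=cv2.imread("pics/side0.png")
cv2.imwrite("pics/crop2.png",cv2.resize(s[150:240,280:380],None,fx=6,fy=6,interpolation=cv2.INTER_CUBIC))
E
```

```text
pad [0.5212 0.3346 0.006 ]
crateTL [0.5589 0.1696 0.061 ]
TR [ 0.591  -0.1243  0.061 ]
BR [ 0.3897 -0.1436  0.061 ]
BL [0.3564 0.1434 0.061 ]
leverfree [0.461  0.0453 0.05  ]
body [ 0.4656 -0.0208  0.03  ]
spray [0.6864 0.265  0.09  ]
tub [0.7002 0.3505 0.066 ]
glue [0.6958 0.1622 0.06  ]
```

View pics/crop1.png

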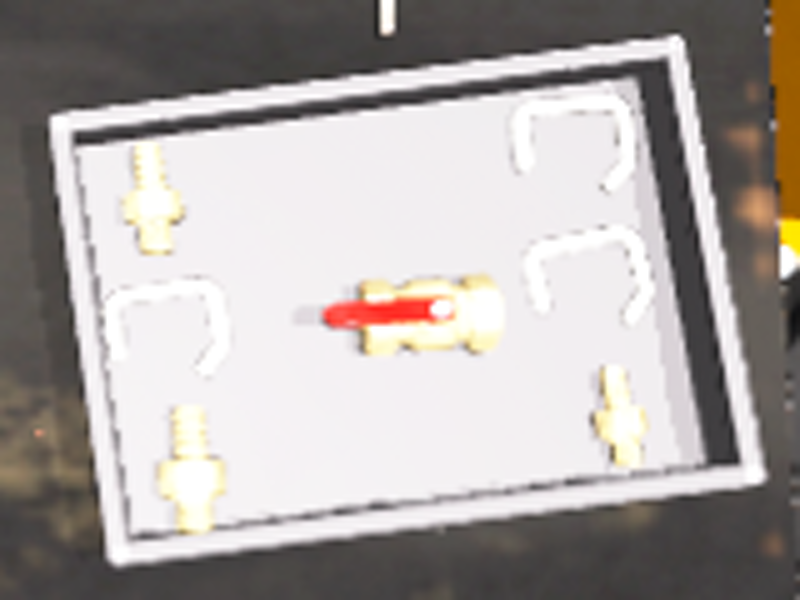

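View pics/crop2.png

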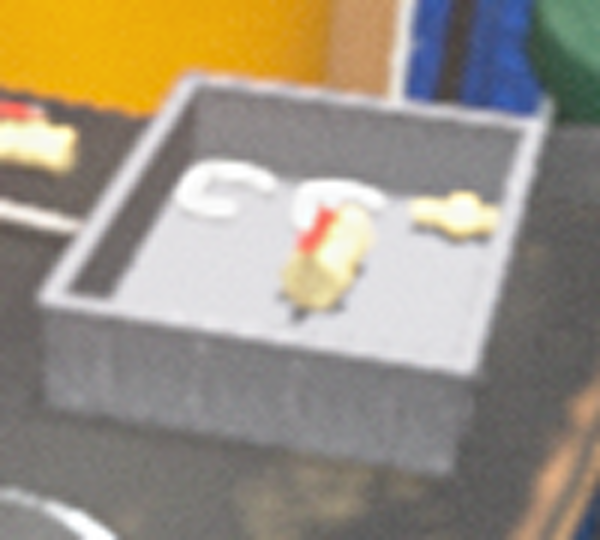

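```bash
cat >> h.py <<'E'
def tool():
    s=get_state(); q=s["orientation"]; return s["tcp_pos"],R.from_quat([q[1],q[2],q[3],q[0]]).as_matrix()
E
python3 - <<'E'
from h import *
p,M=tool(); T=eyes.calibration("wrist")["camera_from_world"]
o=-T[:3,:3].T@T[:3,3]
print("cam in tool",M.T@(o-p)); print("cam axes in tool (cols x,y,z)\n",(M.T@T[:3,:3].T).round(3))
print(M.round(3))
# crate: angle and yaw from corners
c=eyes.calibration("top")
P=[at(c,(290+u/5-.5+.1,190+v/5-.4),z) for u,v,z in [(52,118,.061),(681,38,.061),(765,478,.061),(115,563,.061),(330,316,.05),(440,309,.053),(372,315,.033),(485,312,.033)]]
for q in P: print(q.round(4))
print("crate centre",np.mean(P[:4],0).round(4), [np.linalg.norm(P[i]-P[(i+1)%4]).round(3) for i in range(4)])
d=P[5]-P[4];print("lever az",np.degrees(np.arctan2(d[1],d[0])),np.linalg.norm(d))
d=P[7]-P[6];print("body az",np.degrees(np.arctan2(d[1],d[0])),np.linalg.norm(d))
E
```

```text
cam in tool [0.06615416 0.00010171 0.03099957]
cam axes in tool (cols x,y,z)
 [[-0.     0.966  0.258]
 [ 1.     0.    -0.001]
 [-0.001  0.258 -0.966]]
[[-0.954  0.301 -0.001]
 [ 0.301  0.954 -0.001]
 [ 0.    -0.001 -1.   ]]
[0.556 0.172 0.061]
[ 0.5952 -0.1195  0.061 ]
[ 0.3937 -0.1474  0.061 ]
[0.3538 0.1443 0.061 ]
[0.4661 0.0438 0.05  ]
[ 0.4694 -0.0062  0.053 ]
[0.4683 0.0216 0.033 ]
[ 0.4701 -0.0311  0.033 ]
crate centre [0.4747 0.0124 0.061 ] [np.float64(0.294), np.float64(0.203), np.float64(0.294), np.float64(0.204)]
lever az -86.25633423189566 0.05016693863867594
body az -88.08698128884886 0.052644377097336825
```

carry_out:
  motion:
    - {"wz": 9.93,"jaw": 1}
    - {"wz": 9.93}
    - {"wz": 9.93}
    - {"wz": 9.93}
    - {"wz": 9.93}
    - {"wz": 9.93}
    - {"wz": 9.93}
    - {"tx": -5.11,"ty": 2.2,"tz": 0.46}
    - {"tx": -5.11,"ty": 2.2,"tz": 0.46}
    - {"tx": -5.11,"ty": 2.2,"tz": 0.46}
    - {"tx": -5.11,"ty": 2.2,"tz": 0.46}
    - {"tx": -5.11,"ty": 2.2,"tz": 0.46}
    - {"tx": -5.11,"ty": 2.2,"tz": 0.46}
    - {"tx": -5.11,"ty": 2.2,"tz": 0.46}
    - {"tx": -5.11,"ty": 2.2,"tz": 0.46}
    - {"tx": -5.11,"ty": 2.2,"tz": 0.46}
    - {"tx": -5.11,"ty": 2.2,"tz": 0.46}
    - {"tx": -5.11,"ty": 2.2,"tz": 0.46}
    - {"tx": -5.11,"ty": 2.2,"tz": 0.46}
    - {}

```text
invalid input at $.motion[0]: expected keys jaw, tx, ty, tz, wx, wy, wz
```

```bash
python3 - <<'E'
from h import *
p,M=tool();print(p,M.round(4),get_state()["qvel"].round(3),get_state()["clock"])
c=eyes.calibration("wrist");im=eyes.read_camera("wrist");cv2.imwrite("pics/w1.png",im)
import pickle;pickle.dump(c,open("w1.pkl","wb"))
E
```

```text
[0.17305504 0.54817035 0.40401145] [[-9.536e-01  3.011e-01 -6.000e-04]
 [ 3.011e-01  9.536e-01 -1.300e-03]
 [ 2.000e-04 -1.400e-03 -1.000e+00]] [ 0.    -0.002  0.003 -0.001  0.001  0.   ] 0.15
```

View pics/w1.png

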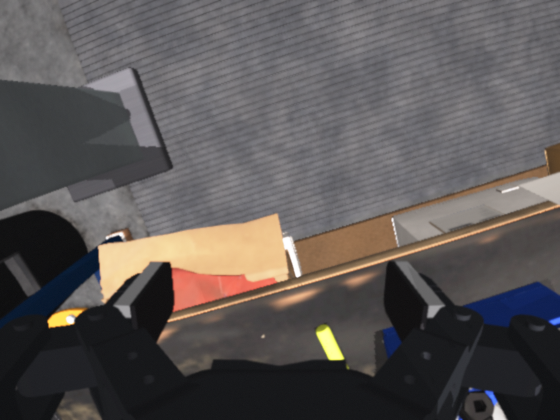

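The call was refused and the arm did not move: every row must carry all seven keys. I'll resend it in full.

carry_out:
  motion:
    - {"jaw": 1,"tx": 0,"ty": 0,"tz": 0,"wx": 0,"wy": 0,"wz": 9.93}
    - {"jaw": 1,"tx": 0,"ty": 0,"tz": 0,"wx": 0,"wy": 0,"wz": 9.93}
    - {"jaw": 1,"tx": 0,"ty": 0,"tz": 0,"wx": 0,"wy": 0,"wz": 9.93}
    - {"jaw": 1,"tx": 0,"ty": 0,"tz": 0,"wx": 0,"wy": 0,"wz": 9.93}
    - {"jaw": 1,"tx": 0,"ty": 0,"tz": 0,"wx": 0,"wy": 0,"wz": 9.93}
    - {"jaw": 1,"tx": 0,"ty": 0,"tz": 0,"wx": 0,"wy": 0,"wz": 9.93}
    - {"jaw": 1,"tx": 0,"ty": 0,"tz": 0,"wx": 0,"wy": 0,"wz": 9.93}
    - {"jaw": 1,"tx": -5.11,"ty": 2.2,"tz": 0.46,"wx": 0,"wy": 0,"wz": 0}
    - {"jaw": 1,"tx": -5.11,"ty": 2.2,"tz": 0.46,"wx": 0,"wy": 0,"wz": 0}
    - {"jaw": 1,"tx": -5.11,"ty": 2.2,"tz": 0.46,"wx": 0,"wy": 0,"wz": 0}
    - {"jaw": 1,"tx": -5.11,"ty": 2.2,"tz": 0.46,"wx": 0,"wy": 0,"wz": 0}
    - {"jaw": 1,"tx": -5.11,"ty": 2.2,"tz": 0.46,"wx": 0,"wy": 0,"wz": 0}
    - {"jaw": 1,"tx": -5.11,"ty": 2.2,"tz": 0.46,"wx": 0,"wy": 0,"wz": 0}
    - {"jaw": 1,"tx": -5.11,"ty": 2.2,"tz": 0.46,"wx": 0,"wy": 0,"wz": 0}
    - {"jaw": 1,"tx": -5.11,"ty": 2.2,"tz": 0.46,"wx": 0,"wy": 0,"wz": 0}
    - {"jaw": 1,"tx": -5.11,"ty": 2.2,"tz": 0.46,"wx": 0,"wy": 0,"wz": 0}
    - {"jaw": 1,"tx": -5.11,"ty": 2.2,"tz": 0.46,"wx": 0,"wy": 0,"wz": 0}
    - {"jaw": 1,"tx": -5.11,"ty": 2.2,"tz": 0.46,"wx": 0,"wy": 0,"wz": 0}
    - {"jaw": 1,"tx": -5.11,"ty": 2.2,"tz": 0.46,"wx": 0,"wy": 0,"wz": 0}
    - {"jaw": 1,"tx": 0,"ty": 0,"tz": 0,"wx": 0,"wy": 0,"wz": 0}

```text
clock: 2.7
tcp_pos: [0.4699, -0.0535, 0.3489]
orientation: [0.0, 0.69, 0.723, -0.0]
wrist_force: [-0.9, 0.3, 0.3]
finger_gap: 0.0857
```

```bash
python3 - <<'E'
from h import *
p,M=tool();print(p,M.round(4),get_state()["qvel"].round(3),get_state()["clock"])
c=eyes.calibration("wrist");im=eyes.read_camera("wrist");cv2.imwrite("pics/w2.png",im)
import pickle;pickle.dump(c,open("w2.pkl","wb"))
E
```

```text
[ 0.46987693 -0.05350398  0.34888421] [[-4.650e-02  9.989e-01  3.000e-04]
 [ 9.989e-01  4.650e-02 -4.000e-04]
 [-5.000e-04  3.000e-04 -1.000e+00]] [ 0.06  -0.035 -0.043  0.04   0.022  0.03 ] 2.7
```

View pics/w2.png

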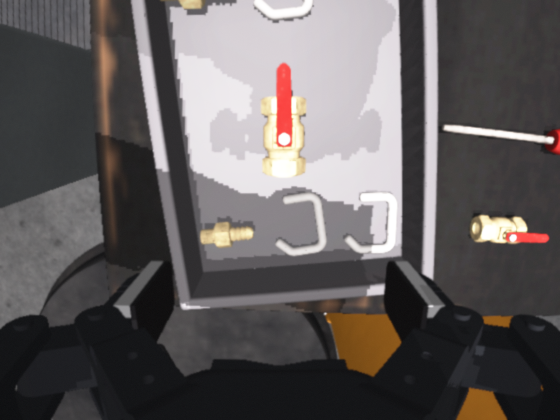

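```bash
python3 - <<'E'
from h import *
import pickle
c=pickle.load(open("w2.pkl","rb"));im=cv2.imread("pics/w2.png")
a=at(c,(284.2,65),.051);b=at(c,(284.2,139.5),.053);print(a,b,np.linalg.norm(a-b))
n1=[at(c,u,.021) for u in((263,105),(306.5,105))];n2=[at(c,u,.021) for u in((262.5,167),(305.5,167))]
print(n1,n2,np.linalg.norm(n1[0]-n1[1]),np.linalg.norm(n2[0]-n2[1]))
d=np.mean(n2,0)-np.mean(n1,0);print("body az",np.degrees(np.arctan2(d[1],d[0])),np.linalg.norm(d))
d=b-a;print("lever az",np.degrees(np.arctan2(d[1],d[0])))
yaw=np.radians(-87)  # az of valve y
def mod(O,az):
    y=np.array([np.cos(az),np.sin(az),0]);x=np.array([np.sin(az),-np.cos(az),0])
    L=[]
    for y0,y1,z in((-20,-6,16),(28,42,16)):
        L.append([(s,t,z) for s,t in((-18,y0),(18,y0),(18,y1),(-18,y1))])
    L.append([(-6,-42,46),(6,-42,46),(6,17,46),(-6,17,46)])
    return [np.array([O+(q[0]*x+q[1]*y+np.array([0,0,q[2]]))/1000 for q in l] if 0 else [O+q[0]/1000*x+q[1]/1000*y+np.array([0,0,q[2]/1000]) for q in l]) for l in L]
mid=np.array([b[0],b[1],0.005])
az=np.arctan2(d[1],d[0])
O=mid-.011*np.array([np.cos(az),np.sin(az),0]);print("O",O)
k=4;big=cv2.resize(im[40:190,200:370],None,fx=k,fy=k,interpolation=cv2.INTER_CUBIC)
for l in mod(O,az):
    uv=(proj(c,l)-[200,40]+.5)*k
    cv2.polylines(big,[uv.astype(int)],True,(255,0,0),1)
cv2.imwrite("pics/ov.png",big)
p,M=tool();print("pivot in tool",M.T@(mid-p))
E
```

```text
[0.46830279 0.04651414 0.051     ] [ 0.47087106 -0.00591756  0.053     ] 0.05253264888409515
[array([0.45300551, 0.01872939, 0.021     ]), array([0.48807227, 0.02038919, 0.021     ])] [array([ 0.45443636, -0.03168598,  0.021     ]), array([ 0.49044216, -0.03000308,  0.021     ])] 0.03510601288150343 0.036045105550289905
body az -87.84081133034712 0.050439631643210255
lever az -87.19571451142693
O [0.47033289 0.00506927 0.005     ]
pivot in tool [0.04553639 0.00464142 0.34394189]
```

View pics/ov.png

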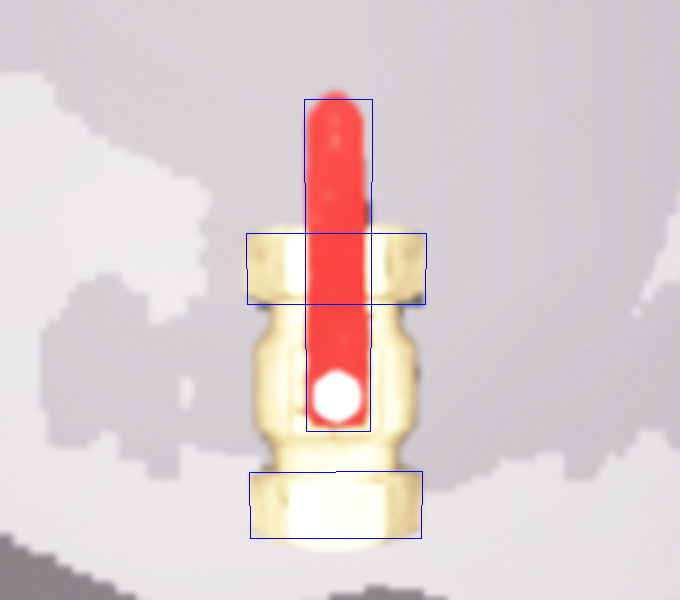

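carry_out:
  motion:
    - {"jaw": 1,"tx": 4.55,"ty": 0.46,"tz": 0,"wx": 0,"wy": 0,"wz": 0}
    - {"jaw": 1,"tx": 0,"ty": 0,"tz": 4,"wx": 0,"wy": 0,"wz": 0}
    - {"jaw": 1,"tx": 0,"ty": 0,"tz": 4,"wx": 0,"wy": 0,"wz": 0}
    - {"jaw": 1,"tx": 0,"ty": 0,"tz": 3,"wx": 0,"wy": 0,"wz": 0}
    - {"jaw": 1,"tx": 0,"ty": 0,"tz": 0,"wx": 0,"wy": 0,"wz": 0}
    - {"jaw": 1,"tx": 0,"ty": 0,"tz": 0,"wx": 0,"wy": 0,"wz": 0}

```text
clock: 3.5
tcp_pos: [0.4709, -0.004, 0.2406]
orientation: [0.0, 0.688, 0.726, 0.0]
wrist_force: [0.4, -0.4, 0.9]
finger_gap: 0.0856
```

```bash
python3 - <<'E'
from h import *
p,M=tool();print(p,M.round(4),get_state()["qvel"].round(3),get_state()["clock"])
print(M.T@(np.array([.4709,-.0059,.005])-p))
cv2.imwrite("pics/w3.png",eyes.read_camera("wrist"))
E
```

```text
[ 0.47091617 -0.00401458  0.24064331] [[-5.290e-02  9.986e-01  1.100e-03]
 [ 9.986e-01  5.290e-02 -0.000e+00]
 [-1.000e-04  1.100e-03 -1.000e+00]] [-0.008 -0.007  0.019 -0.004 -0.002 -0.002] 3.5
[-0.00186647 -0.00037039  0.23564317]
```

View pics/w3.png

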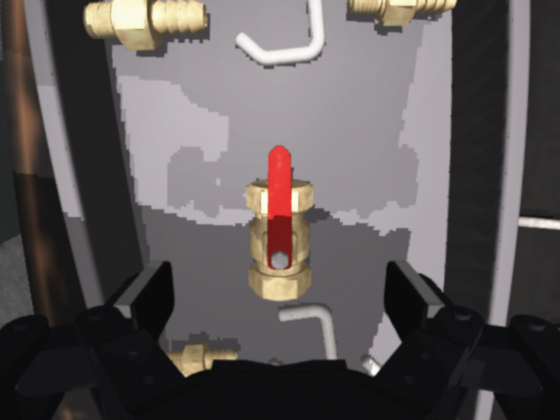

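Lever and body are centred between the fingers, with the pivot at about (280,260). I'll descend and grip.

carry_out:
  motion:
    - {"jaw": 1,"tx": -0.2,"ty": 0,"tz": 2.5,"wx": 0,"wy": 0,"wz": 0}
    - {"jaw": 1,"tx": 0,"ty": 0,"tz": 2,"wx": 0,"wy": 0,"wz": 0}
    - {"jaw": 1,"tx": 0,"ty": 0,"tz": 1.3,"wx": 0,"wy": 0,"wz": 0}
    - {"jaw": 1,"tx": 0,"ty": 0,"tz": 0,"wx": 0,"wy": 0,"wz": 0}
    - {"jaw": 0,"tx": 0,"ty": 0,"tz": 0,"wx": 0,"wy": 0,"wz": 0}
    - {"jaw": -0.5,"tx": 0,"ty": 0,"tz": 0,"wx": 0,"wy": 0,"wz": 0}
    - {"jaw": -1,"tx": 0,"ty": 0,"tz": 0,"wx": 0,"wy": 0,"wz": 0}
    - {"jaw": -1,"tx": 0,"ty": 0,"tz": 0,"wx": 0,"wy": 0,"wz": 0}
    - {"jaw": -1,"tx": 0,"ty": 0,"tz": 0,"wx": 0,"wy": 0,"wz": 0}
    - {"jaw": -1,"tx": 0,"ty": 0,"tz": 0,"wx": 0,"wy": 0,"wz": 0}
    - {"jaw": -1,"tx": 0,"ty": 0,"tz": 0,"wx": 0,"wy": 0,"wz": 0}
  force: 60

```text
clock: 4.92
tcp_pos: [0.4711, -0.0067, 0.1823]
orientation: [0.0, 0.689, 0.725, 0.0]
wrist_force: [-2.1, -0.2, 6.5]
finger_gap: 0.0328
```

```bash
python3 - <<'E'
from h import *
p,M=tool();s=get_state();print(p,M.round(4),s["wrist_force"],s["finger_gap"],s["clock"])
cv2.imwrite("pics/w4.png",eyes.read_camera("wrist"))
E
```

```text
[ 0.47113745 -0.0066961   0.18227657] [[-5.180e-02  9.987e-01  1.200e-03]
 [ 9.987e-01  5.180e-02 -1.000e-04]
 [-2.000e-04  1.100e-03 -1.000e+00]] [-2.09758038 -0.18095509  6.47944255] 0.03276104550955257 4.925
```

View pics/w4.png

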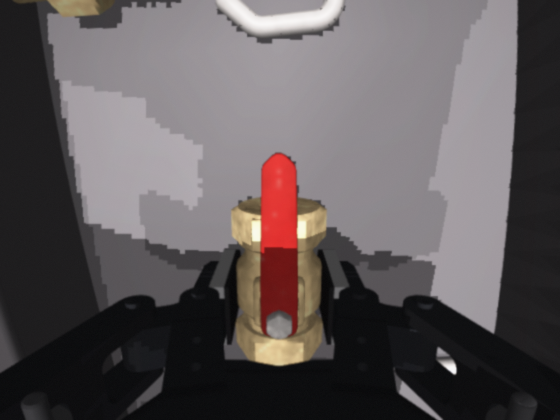

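carry_out:
  motion:
    - {"jaw": -1,"tx": 0,"ty": 0,"tz": -1,"wx": 0,"wy": 0,"wz": 0}
    - {"jaw": -1,"tx": 0,"ty": 0,"tz": -2,"wx": 0,"wy": 0,"wz": 0}
    - {"jaw": -1,"tx": 0,"ty": 0,"tz": -2.5,"wx": 0,"wy": 0,"wz": 0}
    - {"jaw": -1,"tx": 0,"ty": 0,"tz": -3,"wx": 0,"wy": 0,"wz": 0}
    - {"jaw": -1,"tx": 0,"ty": 0,"tz": -3,"wx": 0,"wy": 0,"wz": 0}
    - {"jaw": -1,"tx": 0,"ty": 0,"tz": -2.5,"wx": 0,"wy": 0,"wz": 0}
    - {"jaw": -1,"tx": 0,"ty": 0,"tz": -1.5,"wx": 0,"wy": 0,"wz": 0}
    - {"jaw": -1,"tx": 0,"ty": 0,"tz": -0.5,"wx": 0,"wy": 0,"wz": 0}
    - {"jaw": -1,"tx": 0,"ty": 0,"tz": 0,"wx": 0,"wy": 0,"wz": 0}
    - {"jaw": -1,"tx": 0,"ty": 0,"tz": 0,"wx": 0,"wy": 0,"wz": 0}

```text
clock: 6.22
tcp_pos: [0.4705, -0.0066, 0.3405]
orientation: [-0.001, 0.689, 0.725, -0.0]
wrist_force: [0.6, -0.6, -1.5]
finger_gap: 0.0328
```

```bash
python3 - <<'E'
from h import *
p,M=tool();s=get_state();print(p,M.round(4),s["wrist_force"],s["finger_gap"],s["clock"])
cv2.imwrite("pics/w5.png",eyes.read_camera("wrist"))
# pad centre: white plate ring from first top + side pictures
for n,box in(("top",(190,190,275,275)),("side",(235,225,310,272))):
    im=cv2.imread(f"pics/{n}0.png");c=eyes.calibration(n);x0,y0,x1,y1=box
    m=(im.min(2)>150).astype(np.uint8)[y0:y1,x0:x1]
    ct=max(cv2.findContours(m,cv2.RETR_EXTERNAL,cv2.CHAIN_APPROX_NONE)[0],key=cv2.contourArea)
    pts=np.array([at(c,q[0]+[x0,y0],.006)[:2] for q in ct])
    A=np.c_[2*pts,np.ones(len(pts))];r=np.linalg.lstsq(A,(pts**2).sum(1),rcond=None)[0]
    print(n,r[:2],"R",np.sqrt(r[2]+r[0]**2+r[1]**2))
t=np.array([.521,.3345,.341]);print("need tool shift",M.T@(t-p))
E
```

```text
[ 0.47051177 -0.00662262  0.34046144] [[-5.170e-02  9.987e-01 -1.900e-03]
 [ 9.987e-01  5.170e-02  5.000e-04]
 [ 6.000e-04 -1.900e-03 -1.000e+00]] [ 0.63397806 -0.57049363 -1.53336902] 0.032803505903310236 6.225
top [0.52234133 0.33564325] R 0.07965854724455167
side [0.52377566 0.33688725] R 0.07701031488503522
need tool shift [ 0.33805366  0.0680698  -0.00047337]
```

View pics/w5.png

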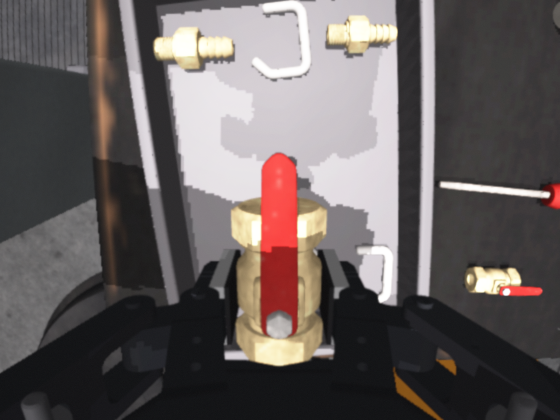

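carry_out:
  motion:
    - {"jaw": -1,"tx": 2,"ty": 0.41,"tz": 0,"wx": 0,"wy": 0,"wz": 0}
    - {"jaw": -1,"tx": 4,"ty": 0.83,"tz": 0,"wx": 0,"wy": 0,"wz": 0}
    - {"jaw": -1,"tx": 5,"ty": 1.03,"tz": 0,"wx": 0,"wy": 0,"wz": 0}
    - {"jaw": -1,"tx": 5,"ty": 1.03,"tz": 0,"wx": 0,"wy": 0,"wz": 0}
    - {"jaw": -1,"tx": 5,"ty": 1.03,"tz": 0,"wx": 0,"wy": 0,"wz": 0}
    - {"jaw": -1,"tx": 5,"ty": 1.03,"tz": 0,"wx": 0,"wy": 0,"wz": 0}
    - {"jaw": -1,"tx": 4,"ty": 0.83,"tz": 0,"wx": 0,"wy": 0,"wz": 0}
    - {"jaw": -1,"tx": 2.5,"ty": 0.52,"tz": 0,"wx": 0,"wy": 0,"wz": 0}
    - {"jaw": -1,"tx": 1.4,"ty": 0.29,"tz": 0,"wx": 0,"wy": 0,"wz": 0}
    - {"jaw": -1,"tx": 0,"ty": 0,"tz": 0,"wx": 0,"wy": 0,"wz": 0}
    - {"jaw": -1,"tx": 0,"ty": 0,"tz": 0,"wx": 0,"wy": 0,"wz": 0}
    - {"jaw": -1,"tx": 0,"ty": 0,"tz": 0,"wx": 0,"wy": 0,"wz": 0}
    - {"jaw": -1,"tx": 0,"ty": 0,"tz": 0,"wx": 0,"wy": 0,"wz": 0}

```text
clock: 7.9
tcp_pos: [0.5233, 0.3347, 0.3418]
orientation: [0.0, 0.689, 0.725, 0.0]
wrist_force: [0.4, 0.3, -0.9]
finger_gap: 0.0328
```

```bash
python3 - <<'E'
from h import *
p,M=tool();s=get_state();print(p,M.round(4),s["wrist_force"],s["finger_gap"],s["clock"],s["qvel"].round(4))
a=eyes.read_camera("wrist");b=eyes.read_camera("side");t=eyes.read_camera("top");cv2.imwrite("pics/top6.png",t)
cv2.imwrite("pics/w6.png",np.hstack([cv2.resize(a,(400,300)),cv2.resize(b,(400,300))]))
cv2.imwrite("pics/s6.png",cv2.resize(b[130:290,190:350],None,fx=3.5,fy=3.5,interpolation=cv2.INTER_CUBIC))
E
```

```text
[0.52333671 0.33471833 0.34179075] [[-5.070e-02  9.987e-01  3.000e-04]
 [ 9.987e-01  5.070e-02  1.000e-04]
 [ 1.000e-04  3.000e-04 -1.000e+00]] [ 0.42407377  0.2965499  -0.94023739] 0.032806620635794745 7.9 [ 0.0031  0.0027  0.0022 -0.0009 -0.0008  0.0014]
```

View pics/w6.png

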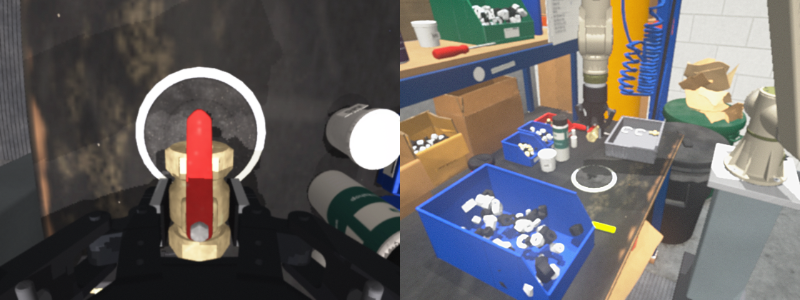

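View pics/s6.png

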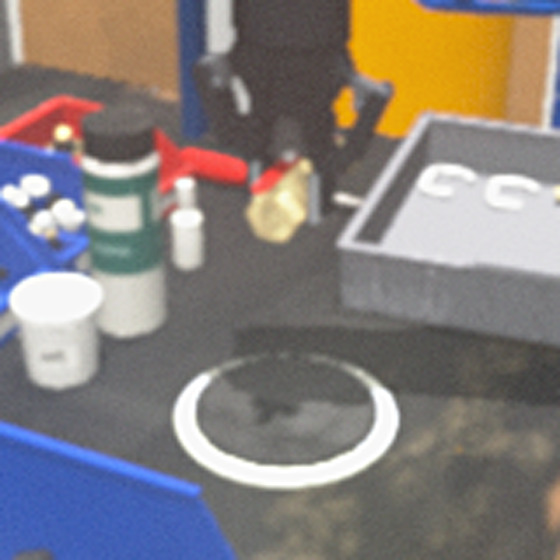

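View pics/top6.png

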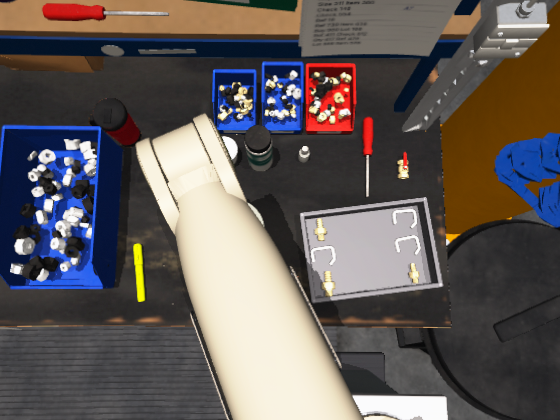

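The nipples and clips are still in the crate, the bystanders are undisturbed and the valve looks level. Now I'll hold still.

carry_out:
  motion:
    - {"jaw": -1,"tx": 0,"ty": 0,"tz": 0,"wx": 0,"wy": 0,"wz": 0}
    - {"jaw": -1,"tx": 0,"ty": 0,"tz": 0,"wx": 0,"wy": 0,"wz": 0}
    - {"jaw": -1,"tx": 0,"ty": 0,"tz": 0,"wx": 0,"wy": 0,"wz": 0}
    - {"jaw": -1,"tx": 0,"ty": 0,"tz": 0,"wx": 0,"wy": 0,"wz": 0}
    - {"jaw": -1,"tx": 0,"ty": 0,"tz": 0,"wx": 0,"wy": 0,"wz": 0}
    - {"jaw": -1,"tx": 0,"ty": 0,"tz": 0,"wx": 0,"wy": 0,"wz": 0}
    - {"jaw": -1,"tx": 0,"ty": 0,"tz": 0,"wx": 0,"wy": 0,"wz": 0}
    - {"jaw": -1,"tx": 0,"ty": 0,"tz": 0,"wx": 0,"wy": 0,"wz": 0}
    - {"jaw": -1,"tx": 0,"ty": 0,"tz": 0,"wx": 0,"wy": 0,"wz": 0}
    - {"jaw": -1,"tx": 0,"ty": 0,"tz": 0,"wx": 0,"wy": 0,"wz": 0}
    - {"jaw": -1,"tx": 0,"ty": 0,"tz": 0,"wx": 0,"wy": 0,"wz": 0}
    - {"jaw": -1,"tx": 0,"ty": 0,"tz": 0,"wx": 0,"wy": 0,"wz": 0}
    - {"jaw": -1,"tx": 0,"ty": 0,"tz": 0,"wx": 0,"wy": 0,"wz": 0}
    - {"jaw": -1,"tx": 0,"ty": 0,"tz": 0,"wx": 0,"wy": 0,"wz": 0}
    - {"jaw": -1,"tx": 0,"ty": 0,"tz": 0,"wx": 0,"wy": 0,"wz": 0}
    - {"jaw": -1,"tx": 0,"ty": 0,"tz": 0,"wx": 0,"wy": 0,"wz": 0}
    - {"jaw": -1,"tx": 0,"ty": 0,"tz": 0,"wx": 0,"wy": 0,"wz": 0}
    - {"jaw": -1,"tx": 0,"ty": 0,"tz": 0,"wx": 0,"wy": 0,"wz": 0}
    - {"jaw": -1,"tx": 0,"ty": 0,"tz": 0,"wx": 0,"wy": 0,"wz": 0}
    - {"jaw": -1,"tx": 0,"ty": 0,"tz": 0,"wx": 0,"wy": 0,"wz": 0}

```text
clock: 10.55
tcp_pos: [0.5232, 0.3355, 0.3415]
orientation: [-0.0, 0.689, 0.725, 0.0]
wrist_force: [-0.2, -0.2, -1.1]
finger_gap: 0.0328
```

carry_out:
  motion:
    - {"jaw": -1,"tx": 0,"ty": 0,"tz": 0,"wx": 0,"wy": 0,"wz": 0}
    - {"jaw": -1,"tx": 0,"ty": 0,"tz": 0,"wx": 0,"wy": 0,"wz": 0}
    - {"jaw": -1,"tx": 0,"ty": 0,"tz": 0,"wx": 0,"wy": 0,"wz": 0}
    - {"jaw": -1,"tx": 0,"ty": 0,"tz": 0,"wx": 0,"wy": 0,"wz": 0}
    - {"jaw": -1,"tx": 0,"ty": 0,"tz": 0,"wx": 0,"wy": 0,"wz": 0}
    - {"jaw": -1,"tx": 0,"ty": 0,"tz": 0,"wx": 0,"wy": 0,"wz": 0}
    - {"jaw": -1,"tx": 0,"ty": 0,"tz": 0,"wx": 0,"wy": 0,"wz": 0}
    - {"jaw": -1,"tx": 0,"ty": 0,"tz": 0,"wx": 0,"wy": 0,"wz": 0}
    - {"jaw": -1,"tx": 0,"ty": 0,"tz": 0,"wx": 0,"wy": 0,"wz": 0}
    - {"jaw": -1,"tx": 0,"ty": 0,"tz": 0,"wx": 0,"wy": 0,"wz": 0}
    - {"jaw": -1,"tx": 0,"ty": 0,"tz": 0,"wx": 0,"wy": 0,"wz": 0}
    - {"jaw": -1,"tx": 0,"ty": 0,"tz": 0,"wx": 0,"wy": 0,"wz": 0}
    - {"jaw": -1,"tx": 0,"ty": 0,"tz": 0,"wx": 0,"wy": 0,"wz": 0}
    - {"jaw": -1,"tx": 0,"ty": 0,"tz": 0,"wx": 0,"wy": 0,"wz": 0}

```text
clock: 12.3
tcp_pos: [0.5232, 0.3355, 0.3415]
orientation: [-0.0, 0.689, 0.725, 0.0]
wrist_force: [0.2, 0.1, -2.0]
finger_gap: 0.0328
```

```bash
python3 - <<'E'
from h import *
p,M=tool();s=get_state();print(p,M[2].round(4),s["wrist_force"],s["finger_gap"],s["clock"],s["qvel"].round(4))
c=eyes.calibration("wrist");a=eyes.read_camera("wrist")
mid=np.array([p[0]-.0002,p[1]+.0008]);az=np.radians(-87.1)
y=np.array([np.cos(az),np.sin(az),0]);x=np.array([np.sin(az),-np.cos(az),0])
O=np.array([*mid,p[2]-.1773])-.011*y
for l in([(-18,-20,16),(18,-20,16),(18,-6,16),(-18,-6,16)],[(-6,-42,46),(6,-42,46),(6,17,46),(-6,17,46)]):
    P=np.array([O+q[0]/1e3*x+q[1]/1e3*y+[0,0,q[2]/1e3] for q in l])
    cv2.polylines(a,[proj(c,P).round().astype(int)],True,(255,0,0),1)
cv2.imwrite("pics/w7.png",a)
print("side px of middle",proj(eyes.calibration("side"),[[*mid,p[2]-.1773+.016]]))
E
```

```text
[0.52321355 0.33549062 0.34152762] [ 1.e-04  0.e+00 -1.e+00] [ 0.20004677  0.09518766 -1.95249609] 0.03276269070658075 12.3 [ 0.0011  0.0011  0.0002 -0.0011 -0.0005  0.002 ]
side px of middle [[271.94560889 186.82114925]]
```

View pics/w7.png

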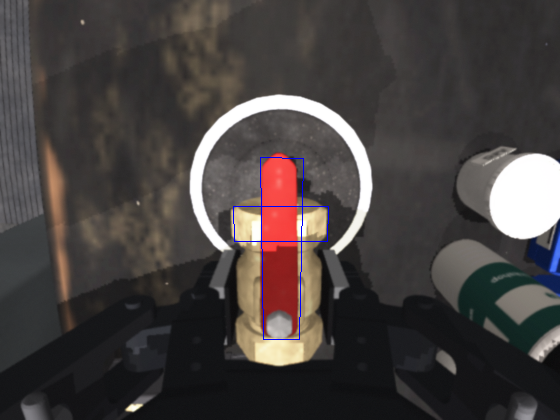

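```bash
python3 -c "
from workcell import env
print(env.hand_in())"
```

```text
the job is handed in; nothing more can be done
None
```

I picked the brass valve of the listed size out of the crate. I held it over the pad for more than 4 s and handed the job in at about 12.4 s, still gripping it with 60 N.

**Last checks:**
- **Position:** by my estimate the middle of the valve was at (0.523, 0.336), about 1 mm from the pad centre I measured with the top camera, (0.522, 0.336). The side camera put the pad centre within 2 mm of that.
- **Height:** the underside was about 0.164 m above the plate's underside, which is 15 cm above the pad.
- **Level and steady:** the tool was vertical to within 0.001 rad. The valve model drawn over the wrist picture fitted to within about 2 mm. The finger opening stayed at 32.8 mm and the arm was at rest.
- **Other things:** the top picture taken over the pad, before the hold, showed all the nipples and clips in the crate. The bystanders stood where they had been. The arm hid part of the tub in that picture, but the wrist and side views showed it standing.

My first move call was refused because the rows left out some keys. The arm did not move, and I resent the call in full. No check failed or disagreed, but the hand-in gives no verdict.

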